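# Scoop the walnuts from the pantry bin into the bowl

## Task

Draw the scoop out of its case and use it to move all four walnuts from the pantry bin into the bowl. Do not touch the walnuts with the gripper, and do not push the bowl or the tin and bottles around about or knock them over. At the end slide the scoop fully home in its case again, level and lip first, as you found it.

Things in the scene. Friction and masses are not known exactly. Their poses are not given: they have to be found in the camera images.
- scoop: steel scoop, 118 mm long, 92 high, 0.14 kg, starting in its case, handle outside. Origin under the pan, 37.5 mm behind the open lip, +x toward the lip, +z up. Pan 82 mm long (x -44.5 to 37.5), 84 wide (79 inside), floor 2 thick and flat underneath, side walls 28 high (20 near the lip, none over the last 9 mm), back wall 32
- scoop_grip (a point): middle of the scoop's black bar handle, at x = -45, z = 80 mm in the scoop frame; axes as the scoop's. The bar stands on a post on the pan's back wall and runs level along x from x = -80 to -10, 16 mm wide (y), 24 mm tall (z 68 to 92): grip it across y
- scoop_lip (a point): middle of the scoop's lip edge, on the underside (scoop frame x = 37.5 mm)
- scoop_case: pale wooden sleeve fixed to the mat, 64 mm deep (x), 111 wide, 46 high, without floor: the scoop slides in on the mat. Origin under its middle, mouth toward -x, +z up. Inside 91 wide, 38 high; back stop's face at x = 28 mm, so the scoop is fully home with its origin at x = -9.5 mm in this frame, both x axes alike
- case_mouth (a point): middle of the case's mouth at mat level (case frame x = -32 mm); two splayed guides reach 21 mm further out, 119 mm wide over all
- pantry_bin: open white pantry bin, stuck to the black mat, outside 143 (x) x 104 mm (y), inside 135 x 96; walls 4 mm thick, 46 mm high (rim bead to 49) but at its -x end only a low front, 12 mm high from the underside; floor 4 mm thick. Origin under its middle, +x from the low front to the back wall, +z up
- bowl: round green bowl on the mat, 140 mm across, 60 mm high, 118 mm across inside at the rim, its floor 9 mm above its underside; origin under its middle; bowl and bin may have changed places
- short_tin: food tin 75 mm across, 58 mm high, bystander; origin under its middle
- spice_jar: spice jar 44 mm across, 96 mm high, bystander; origin under its middle
- pill_bottle: small brown bottle with pale cap, 45 mm across, 80 mm high, bystander; origin under its middle
- walnut0: walnut in its shell, brown, 36 mm long and 30 mm thick, one of four alike; origin at its centre (19 mm above the bin's underside when it lies in the bin)
- walnut1: walnut in its shell, brown, 36 mm long and 30 mm thick, one of four alike; origin at its centre (19 mm above the bin's underside when it lies in the bin)
- walnut2: walnut in its shell, brown, 36 mm long and 30 mm thick, one of four alike; origin at its centre (19 mm above the bin's underside when it lies in the bin)
- walnut3: walnut in its shell, brown, 36 mm long and 30 mm thick, one of four alike; origin at its centre (19 mm above the bin's underside when it lies in the bin)
Not all that is in view belongs to the job. Leave any pink look-alike of the scoop alone. Leave any black look-alike of the walnut2 alone.

How it is judged (in metres and radians):
On the way, in this order (a step that is already met when the one before it is completed fails the run):
1. the scoop is drawn out of its case and lifted off the mat (height (world z) of scoop above 0.05 m), for 0.1 s.
2. all four walnuts are in the bowl (horizontal distance between each of walnut0, walnut1, walnut2, walnut3 and bowl below 0.058 m and z of walnut0 in the frame of bowl between 0.005 and 0.075 m and z of walnut1 in the frame of bowl between 0.005 and 0.075 m and z of walnut2 in the frame of bowl between 0.005 and 0.075 m and z of walnut3 in the frame of bowl between 0.005 and 0.075 m), for 0.3 s.
At the end, for the whole second after the job is handed in: all four walnuts rest in the bowl (centres within 58 mm of its axis), which stands level; the scoop lies level in its case, lip first, within 8 mm of fully home, 8 mm sideways and 0.12 rad of the case's direction; all at rest (all of step 2 and x of scoop in the frame of scoop_case above -0.0175 m and y of scoop in the frame of scoop_case between -0.008 and 0.008 m and angle between the x axis of scoop and the x axis of scoop_case, either way round below 0.12 rad and angle between scoop's own z axis and vertical below 0.12 rad and height (world z) of scoop below 0.017 m and linear speed of scoop below 0.02 m/s and angle between bowl's own z axis and vertical below 0.1 rad and linear speed of each of walnut0, walnut1, walnut2, walnut3 below 0.03 m/s); the robot touches nothing.
It fails at once if the gripper or arm touches a walnut (contact force between any of the fingers, the arm and walnut0 above 0.3 N or contact force between any of the fingers, the arm and walnut1 above 0.3 N or contact force between any of the fingers, the arm and walnut2 above 0.3 N or contact force between any of the fingers, the arm and walnut3 above 0.3 N).
It fails at once if the bowl or a bystander (short tin, spice jar, pill bottle) is pushed more than 40 mm or tipped over (distance of any of bowl, short_tin, spice_jar, pill_bottle from where it was at the start of the episode above 0.04 m or angle between any of bowl, short_tin, spice_jar, pill_bottle's own z axis and vertical above 0.5 rad).
It also fails if it takes over 72 s, if anything falls off the work surface, if the arm or the gripper's body presses on something with over 40 N, if the wrist force passes 120 N, or if a joint passes its speed limit or range.

## Robot

A 6-joint arm with a two-finger parallel gripper is mounted at the origin on a cart in front of the work surface, level with it; the furniture and walls round the work are solid. World frame = base frame: x ahead of the robot, y to its left, z up, the work surface at z = 0. Lengths are in mm, angles in rad, forces in N, time in s.
With the tool pointing down it reaches from about 350 to 875 mm from the base axis. Payload 4.2 kg.
Tool frame: the origin (TCP) lies on the mounting face of the last link; the fingertips stand 173 mm ahead of it and the grasp point (between the pads) lies 155 mm ahead of it; z points along the fingers, y is the line along which they close (so a half turn about z gives the same grasp; the last joint's range is limited). The gripper opens to 85 mm and grips with 20 to 120 N. Pads are 22 mm wide; open, the fingers measure 114 mm over their backs; the gripper's body (76 mm by 85 mm) begins 54 mm behind the grasp point. The pads swing forward as they close: fully open they stand 13 mm farther back than shut.
Start: joints at [1.515, 0.385, 0.008, 0, -1.194, -0.259], TCP at [193.484, 594.276, 404.712] pointing down, gripper open.
Joint ranges: [-3.14, 3.14], [-1.21, 2.06], [-1.07, 1.41], [-3.16, 2.05], [-2.99, -0.16], [-3.1, 3.1]. Speed limits (rad/s): [2.79, 2.79, 3.14, 3.14, 3.14, 3.14].

## Interface

Orientations are given as a unit quaternion [x, y, z, w].
In Python, from bench import arm gives the robot as it stands. The module is installed in compiled form; this text tells all that it offers.
- The arm moves only by the tool move_arm, never from a script. Its arguments are lists of equal length, an entry for each row: "fingers": the finger opening in mm, from 0 to 85.4; "travel": the shift along the tool's x, y, z in mm, a list of three; "dr": the turn, a rotation vector about the tool's x, y, z in rad, a list of three. A call has 1 to 10 rows; each row is the pose to reach, as a shift and turn from the pose commanded when the call began, along the tool's axes at that moment; what a row does not reach only later rows make up. A row lasts 1/10 s, in which the tool goes at most 50 mm and 8.59 degrees, less where a joint would pass 70% of its speed; a pose out of reach is approached as far as the arm can. A call with a gripper value outside its range is refused whole. The fingers move at their own pace and stop on an object; the grip force is fixed at half the most. Time passes only in rows, so rows that repeat a pose let the fingers close. It gives the time, the measured TCP pose, the force, the opening and the grip force at its end, in the units of the state.
- arm.read_state(): the state, without advancing time (a new reading comes with each control period).
- arm.get_image(name): name is "scene" or "top" or "wrist"; returns the picture (480x640x3 uint8, red, green, blue); there is no depth.
- arm.camera_model(name): a dict with "intrinsics" (3x3 intrinsics, pixels), "pose" (4x4, takes a point from camera to world coordinates). Camera axes: x right, y up, looking along -z (the intrinsics and any distortion apply to the point x, -y, -z); pixel columns grow to the right and rows downward; lengths in mm; the calibration is good to about 2 mm. A picture is of the moment at which its call begins: read the wrist's pose just before it. camera_model takes no time and is no camera call; for the wrist camera it gives the pose at the moment of the call.
- arm.job_done(): hands the job in; it is judged then, once.
The state is a dict: "clock": time; "joints": joint angles; "joint_vel": joint speeds; "joint_efforts": joint torques, N m; "position": TCP position; "ee_rot": TCP orientation; "contact_force": force on the tool from outside, world axes, zero at the start; "wrist_torque": the same for the moment, N m; "gripper_width": finger opening in mm; "grasp_force": force on a finger pad.
Only numpy, scipy, OpenCV 4.12 (cv2) and the standard library are available. Lean on these libraries where they do the work, as an engineer would, in place of code of your own. Each camera call takes 0.05 s, during which the arm holds its last target. There are 200 camera calls.

## Working session

There is one attempt and no reset: what is moved stays moved. The work goes in short steps, Python scripts to look and compute and a tool call to move; the robot and the scene stay as the last step left them, time stands still between calls to the robot, and variables do not carry over. Pictures are saved under pics/ and viewed, at most 10 in all, crops included, and the job is handed in when it is done.

Besides the shell and the picture viewer there is one more tool, called after ">>>" in YAML: its name, and indented under it one key for each argument. move_arm: Moves the arm, as the interface text tells. Its arguments: {"type":"object","properties":{"fingers":{"type":"array","items":{"type":"number"}},"travel":{"type":"array","items":{"type":"array","items":{"type":"number"}}},"dr":{"type":"array","items":{"type":"array","items":{"type":"number"}}}},"required":["fingers","travel","dr"]}

```bash
mkdir -p pics; cat > h.py <<'E'
import numpy as np, cv2
from scipy.spatial.transform import Rotation as R
from bench import arm
def snap(n,f):
    im=arm.get_image(n); cv2.imwrite(f'pics/{f}.png',im[:,:,::-1]); return im
def ray(n,px,m=None):
    m=m or arm.camera_model(n); K=np.array(m["intrinsics"]);P=np.array(m["pose"])
    d=np.linalg.solve(K,[px[0],px[1],1]); d=P[:3,:3]@(d*[1,-1,-1]); return P[:3,3],d
def onz(n,px,z,m=None):
    o,d=ray(n,px,m); return o+d*(z-o[2])/d[2]
def proj(n,p,m=None):
    m=m or arm.camera_model(n); K=np.array(m["intrinsics"]);P=np.array(m["pose"])
    c=P[:3,:3].T@(np.array(p)-P[:3,3]); q=K@(c*[1,-1,-1]); return q[:2]/q[2]
def tri(obs):
    A=0;b=0
    for o,d in obs:
        d=d/np.linalg.norm(d);M=np.eye(3)-np.outer(d,d);A=A+M;b=b+M@o
    return np.linalg.solve(A,b)
E
python3 - <<'E'
from h import *
snap('top','top0');snap('scene','sc0');snap('wrist','wr0')
for n in('top','scene','wrist'): print(n,{k:np.round(v,2).tolist() if not isinstance(v,str) else v for k,v in arm.camera_model(n).items()})
print(arm.read_state())
E
```

```text
top {'intrinsics': [[503.57, 0.0, 320.5], [0.0, 503.57, 240.78], [0.0, 0.0, 1.0]], 'pose': [[-0.06, 0.97, -0.23, 355.05], [-1.0, -0.05, 0.02, 173.63], [0.0, 0.23, 0.97, 1050.18], [0.0, 0.0, 0.0, 1.0]]}
scene {'intrinsics': [[543.15, 0.0, 323.02], [0.0, 543.15, 241.4], [0.0, 0.0, 1.0]], 'pose': [[-0.54, 0.43, -0.72, -245.58], [-0.84, -0.25, 0.48, 699.88], [0.02, 0.87, 0.5, 644.71], [0.0, 0.0, 0.0, 1.0]]}
wrist {'intrinsics': [[356.98, 0.0, 317.88], [0.0, 356.98, 244.48], [0.0, 0.0, 1.0]], 'pose': [[-0.31, 0.92, 0.25, 257.7], [-0.95, -0.3, -0.08, 574.05], [0.0, -0.26, 0.97, 372.41], [0.0, 0.0, 0.0, 1.0]]}
{'clock': 0.15, 'joints': array([ 1.51461987e+00,  3.85391234e-01,  6.92169757e-03, -3.47614196e-04,
       -1.19400305e+00, -2.58628646e-01]), 'joint_vel': array([-0.00040297, -0.00102813,  0.00368231,  0.00163095,  0.00241072,
       -0.0001174 ]), 'joint_efforts': array([ 3.21328553e-04, -3.92676902e+01,  1.88583148e+01,  4.18859795e+00,
       -3.37797639e-03, -1.40658493e-06]), 'position': array([193.42496496, 594.15607722, 403.85938468]), 'ee_rot': array([ 9.87627366e-01, -1.56816634e-01, -7.60381205e-05,  8.50163808e-04]), 'contact_force': array([ 1.17191188,  1.02342389, -0.55721077]), 'wrist_torque': array([ 0.04020079,  0.04702869, -0.00175062]), 'grasp_force': 0.0, 'gripper_width': 85.44656695989073}
```

View pics/top0.png

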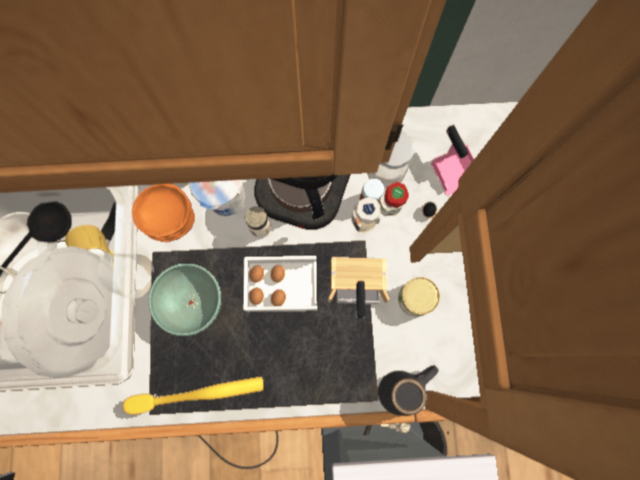

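View pics/sc0.png

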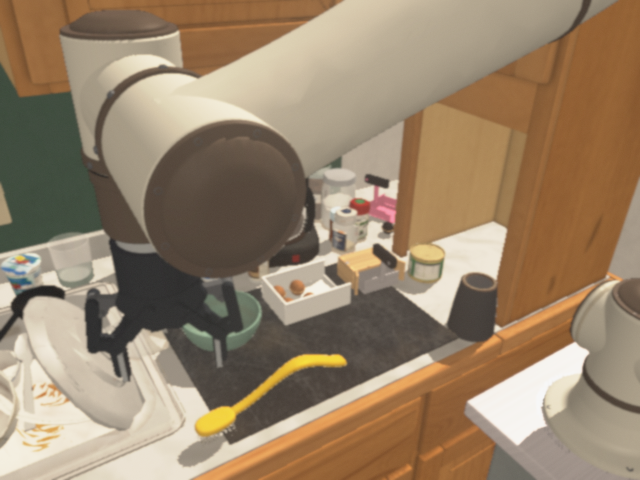

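The top view shows the bowl (186,299), the bin with 4 walnuts (281,284), the case with the scoop handle (361,297), the tin (419,296) and the pink look-alike (455,165). There is a black ball at (430,209). The scene view agrees. I'll enlarge the centre.

```bash
python3 - <<'E'
import cv2
a=cv2.imread('pics/top0.png')[235:345,145:450]
b=cv2.imread('pics/sc0.png')[225:355,160:460]
a=cv2.resize(a,(793,286),interpolation=2);b=cv2.resize(b,(720,312),interpolation=2)
b=cv2.copyMakeBorder(b,0,0,0,73,0)
cv2.imwrite('pics/c0.png',cv2.vconcat([a,b]))
from h import *
for n,p in dict(bowl=(186,299),bin=(281,284),tin=(419,296),case=(358,275),jar=(257,222),pb=(366,213),pink=(455,165),mug=(405,395)).items(): print(n,onz('top',p,40).round())
E
```

```text
bowl [484. 432.  40.]
bin [504. 240.  40.]
tin [464. -35.  40.]
case [513.  84.  40.]
jar [636. 285.  40.]
pb [643.  58.  40.]
pink [ 738. -141.   40.]
mug [275.  11.  40.]
```

View pics/c0.png

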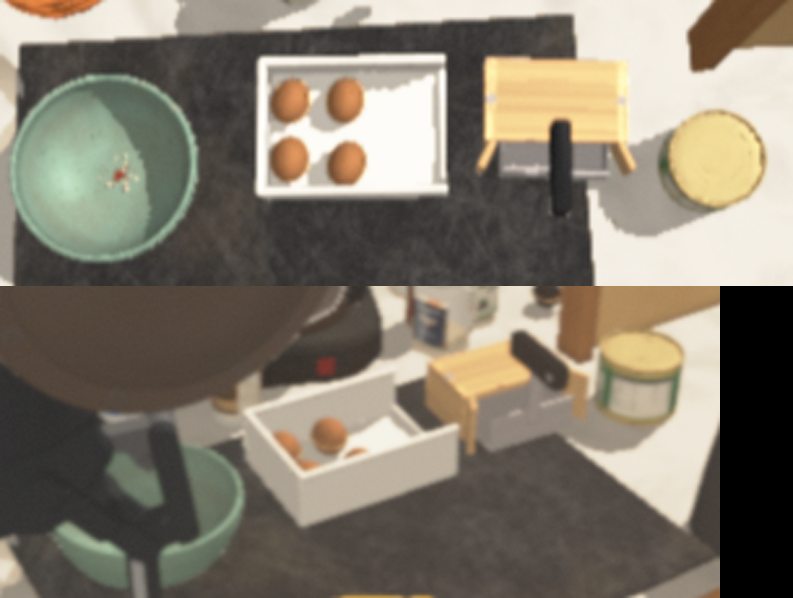

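The low front faces the case (-y side), so the scoop enters toward +y. The scoop candidates are the grey one in the case at (361,297) and the pink one at (455,165); I choose the grey one in the case. The walnut candidates are the four brown ones in the bin and the black ball at (430,209); I choose the brown four. Next I'll move above the bin and case for a close look.

>>> move_arm:
  fingers: [85, 85, 85, 85, 85, 85, 85, 85, 85, 85]
  travel:
    - [40, 32, 0]
    - [79, 64, 0]
    - [118, 95, 0]
    - [158, 127, 0]
    - [197, 159, 0]
    - [237, 190, 0]
    - [276, 222, 0]
    - [316, 254, 0]
    - [355, 286, 0]
    - [395, 317, 0]
  dr:
    - [0, 0, -0.03]
    - [0, 0, -0.06]
    - [0, 0, -0.09]
    - [0, 0, -0.13]
    - [0, 0, -0.16]
    - [0, 0, -0.19]
    - [0, 0, -0.22]
    - [0, 0, -0.25]
    - [0, 0, -0.28]
    - [0, 0, -0.315]

```text
clock: 1.15
position: [467.8, 174.0, 404.8]
ee_rot: [1.0, 0.001, 0.0, -0.0]
contact_force: [0.2, 0.3, -0.4]
gripper_width: 84.9
grasp_force: 0.0
```

```bash
python3 - <<'E'
from h import *
import json
m=arm.camera_model('wrist'); json.dump({k:np.array(v).tolist() for k,v in m.items() if k in('intrinsics','pose')},open('m1.json','w'))
im=snap('wrist','w1')
cv2.imwrite('pics/w1b.png',cv2.resize(im[:,:,::-1],(800,600),interpolation=2))
E
```

```text
(no output)
```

View pics/w1b.png

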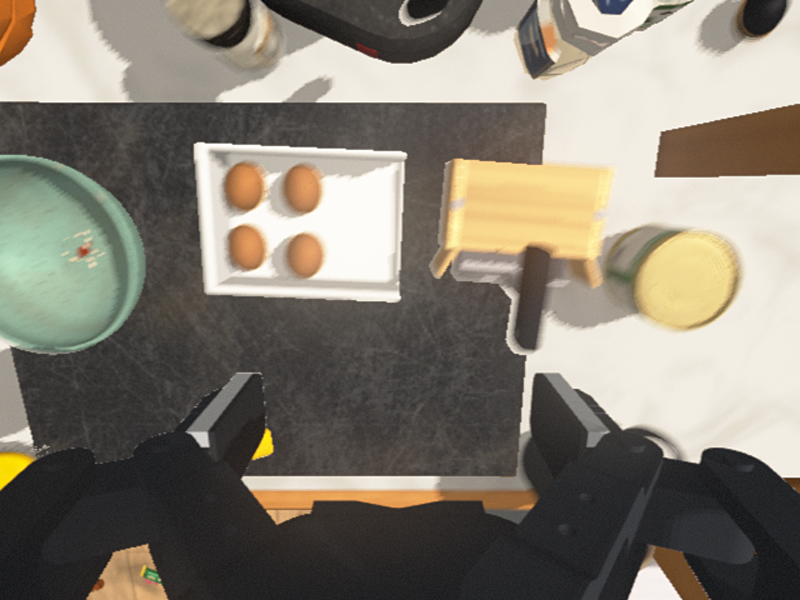

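The wrist view (800x600) shows the bin at (196-407, 144-301) with the walnuts at (245,187), (303,188), (246,246) and (305,255). It also shows the case roof at (442-613, 160-258), the handle bar at (537,247)-(527,350), and the tin at (688,278).

```bash
python3 - <<'E'
from h import *
import json
m=json.load(open('m1.json'))
W=lambda p:(p[0]*.8,p[1]*.8)
T=lambda p:(145+p[0]/2.6,235+p[1]/2.6)
pts=dict(binBLfar=((196,144),(258,57)),binFarFront=((407,152),(446,56)),binNearFront=((400,301),(446,194)),binBLnear=((206,295),(258,197)),
hfar=((537,248),(561,120)),hnear=((528,343),(561,213)),
caseFL=((455,160),(485,58)),caseFR=((613,168),(627,62)),caseNR=((601,259),(629,143)),caseNL=((442,249),(487,140)),
w0=((245,187),(290,101)),w1=((303,188),(346,100)),w2=((246,246),(290,159)),w3=((305,255),(346,162)),tin=((688,280),(714,160)))
for k,(w,t) in pts.items():
    a=ray('wrist',W(w),m);b=ray('top',T(t)); p=tri([a,b])
    z=dict(b=46,h=92,c=46,w=19,t=58)[k[0]]
    print(k,p.round(1),'w@z',onz('wrist',W(w),z,m)[:2].round(1),'t@z',onz('top',T(t),z)[:2].round(1))
E
```

```text
binBLfar [561.6 311.8  50.7] w@z [562.2 314. ] t@z [562.4 312.4]
binFarFront [558.7 166.5  26.4] w@z [557.3 167.9] t@z [554.9 165.8]
binNearFront [448.4 172.   38.8] w@z [450.3 172.3] t@z [447.7 171.7]
binBLnear [454.4 315.8  49.7] w@z [454.6 318.9] t@z [453.6 314.9]
hfar [495.   82.6  79.1] w@z [497.   86.3] t@z [492.9  84.1]
hnear [427.3  85.5  78.5] w@z [433.4  87. ] t@z [425.   89.2]
caseFL [551.7 134.9  46.9] w@z [552.1 134.3] t@z [551.6 135.4]
caseFR [544.9  23.3  43.3] w@z [547.   23.3] t@z [542.1  24.8]
caseNR [480.8  27.   47.8] w@z [482.6  23.9] t@z [478.7  28.8]
caseNL [488.5 138.9  34. ] w@z [489.8 141.6] t@z [487.3 137.9]
w0 [532.6 292.9  12.8] w@z [533.4 291.5] t@z [530.8 291.5]
w1 [532.  248.8   5.8] w@z [532.7 247. ] t@z [529.1 247. ]
w2 [486.4 294.8  14.3] w@z [488.1 294.6] t@z [484.6 292.9]
w3 [480.3 249.2  14.1] w@z [481.  248.1] t@z [479.7 248.9]
tin [464.9 -36.7  51.3] w@z [469.5 -35.1] t@z [460.7 -32.8]
```

```bash
cat >> h.py <<'E'
import json,os
# cmd pose: p, R of the tool as commanded
def cmd():
    if os.path.exists('cmd.json'):
        c=json.load(open('cmd.json')); return np.array(c['p']),R.from_quat(c['q'])
    p=np.array([193.484,594.276,404.712]); q=R.from_euler('z',-0.3149)*R.from_euler('x',np.pi)
    return p+q.apply([395,317,0]), q*R.from_rotvec([0,0,-0.315])
G=np.array([-45,0,80.]); LIP=np.array([37.5,0,0]); TL=155.
def tool(pt,xyz,yaw,pitch,grip=G):
    """tool pose that puts scoop point pt at xyz with yaw, pitch(+ = lip down)"""
    S=R.from_euler('z',yaw)*R.from_euler('y',pitch)
    return np.array(xyz)+S.apply(grip+[0,0,TL]-pt), S*R.from_euler('x',np.pi)
def plan(fing,wps,v=45,w=.14):
    """wps: list of (pt,xyz,yaw,pitch,vmax or None); interpolates scoop-point pose"""
    p,q=cmd(); rows=[]
    for wp in wps:
        pt,xyz,yaw,pitch=wp[:4]; vv=wp[4] if len(wp)>4 else v
        p1,q1=tool(pt,xyz,yaw,pitch)
        # interpolate motion of the scoop point
        c=G+[0,0,TL]-pt; X=R.from_euler('x',-np.pi)
        a0=p-(q*X).apply(c); rv=(q.inv()*q1).as_rotvec()
        n=int(np.ceil(max(np.linalg.norm(np.array(xyz)-a0)/vv,np.linalg.norm(p1-p)/45,np.linalg.norm(rv)/w,1)))
        for i in range(1,n+1):
            qi=q*R.from_rotvec(rv*i/n); ai=a0+(np.array(xyz)-a0)*i/n
            rows.append((ai+(qi*X).apply(c),qi))
        p,q=p1,q1
    p,q=cmd()
    for k in range(0,len(rows),10):
        ch=rows[k:k+10]
        t=[np.round(q.inv().apply(a-p),0).astype(int).tolist() for a,_ in ch]
        d=[np.round((q.inv()*b).as_rotvec(),2).tolist() for _,b in ch]
        print('fingers',[fing]*len(ch)); print('travel',t); print('dr',d)
        p=p+q.apply(t[-1]); q=q*R.from_rotvec(d[-1])
    json.dump(dict(p=p.tolist(),q=q.as_quat().tolist()),open('cmd.json','w'))
    print('end',p.round(1))
E
python3 - <<'E'
from h import *
plan(60,[(G,(462,84.4,145),-0.06,0),(G,(462,84.4,80),-0.06,0,25)])
E
```

```text
fingers [60, 60, 60, 60, 60, 60, 60]
travel [[-2, 22, 26], [-4, 43, 52], [-7, 65, 79], [-9, 86, 105], [-9, 86, 126], [-9, 86, 148], [-9, 86, 170]]
dr [[-0.0, 0.0, 0.02], [-0.0, 0.0, 0.03], [-0.0, 0.0, 0.05], [-0.0, 0.0, 0.06], [-0.0, 0.0, 0.06], [-0.0, 0.0, 0.06], [-0.0, 0.0, 0.06]]
end [461.9  84.5 234.7]
```

>>> move_arm:
  fingers: [60, 60, 60, 60, 60, 60, 60, 60]
  travel:
    - [-2, 22, 26]
    - [-4, 43, 52]
    - [-7, 65, 79]
    - [-9, 86, 105]
    - [-9, 86, 126]
    - [-9, 86, 148]
    - [-9, 86, 170]
    - [-9, 86, 170]
  dr:
    - [0, 0, 0.02]
    - [0, 0, 0.03]
    - [0, 0, 0.05]
    - [0, 0, 0.06]
    - [0, 0, 0.06]
    - [0, 0, 0.06]
    - [0, 0, 0.06]
    - [0, 0, 0.06]

```text
clock: 2.0
position: [457.3, 89.3, 232.2]
ee_rot: [1.0, -0.03, -0.003, 0.002]
contact_force: [-1.1, 0.7, 0.8]
gripper_width: 60.3
grasp_force: 0.0
```

```bash
python3 - <<'E'
from h import *
im=snap('wrist','w2');s=arm.read_state();print(s['position'],s['contact_force'])
cv2.imwrite('pics/w2.png',im[:,:,::-1])
E
```

```text
[458.00061015  89.7401209  233.76710005] [ 0.24420437  0.54598872 -0.00261052]
```

View pics/w2.png

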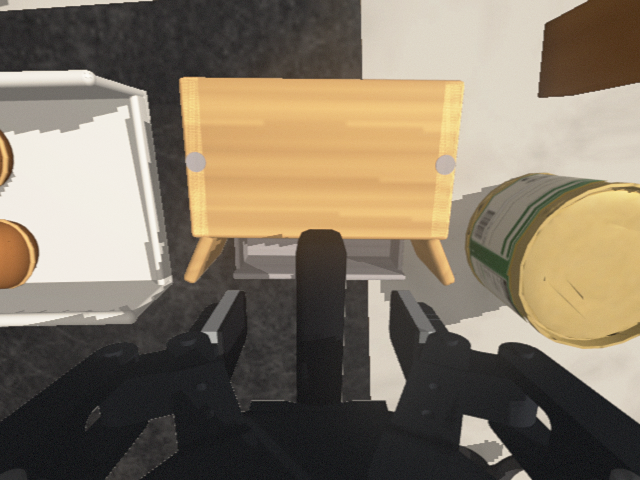

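The wrist view shows the bar (x 297-347) centred between the fingers (225 and 410), with the case square to the tool, so I close. The commanded pose had lagged, so I'll take the settled pose as reference.

>>> move_arm:
  fingers: [14, 10, 8, 8, 8, 8]
  travel:
    - [0, 0, 0]
    - [0, 0, 0]
    - [0, 0, 0]
    - [0, 0, 0]
    - [0, 0, 0]
    - [0, 0, 0]
  dr:
    - [0, 0, 0]
    - [0, 0, 0]
    - [0, 0, 0]
    - [0, 0, 0]
    - [0, 0, 0]
    - [0, 0, 0]

```text
clock: 2.65
position: [458.6, 90.1, 235.8]
ee_rot: [1.0, -0.03, 0.001, -0.0]
contact_force: [-1.3, 0.6, 7.5]
gripper_width: 15.0
grasp_force: 59.2
```

```bash
cat >> h.py <<'E'
def sync(save=True):
    s=arm.read_state(); q=R.from_quat(s['ee_rot']); p=s['position']+[0,0,.8]
    json.dump(dict(p=p.tolist(),q=q.as_quat().tolist()),open('cmd.json','w'))
    S=q*R.from_euler('x',-np.pi); 
    print('t',round(s['clock'],2),'tcp',s['position'].round(1),'ypr',S.as_euler('ZYX').round(3),'F',s['contact_force'].round(1),'lip',(s['position']+S.apply(LIP-G-[0,0,TL])).round(1),'w',round(s['gripper_width'],1),round(s['grasp_force'],1))
E
python3 - <<'E'
from h import *
sync()
p,q=cmd();S=q*R.from_euler('x',-np.pi);yaw=S.as_euler('ZYX')[0]
g=p-[0,0,TL]; u=np.array([np.cos(yaw),np.sin(yaw),0])
plan(8,[(G,g-u*20+[0,0,1.5],yaw,0,20),(G,g-u*80+[0,0,1.5],yaw,0,20),(G,g-u*80+[0,0,100],yaw,0,40)])
E
```

```text
t 2.65 tcp [458.6  90.1 235.8] ypr [-0.059 -0.002  0.001] F [-1.3  0.6  7.5] lip [541.4  85.4   0.9] w 15.0 59.2
fingers [8, 8, 8, 8, 8, 8, 8, 8, 8]
travel [[-10, 0, -1], [-20, 0, -2], [-35, 0, -2], [-50, 0, -2], [-65, 0, -2], [-80, 0, -2], [-80, 0, -34], [-80, 0, -67], [-80, 0, -100]]
dr [[-0.0, -0.0, 0.0], [-0.0, -0.0, 0.0], [-0.0, -0.0, 0.0], [-0.0, -0.0, 0.0], [-0.0, -0.0, 0.0], [-0.0, -0.0, 0.0], [-0.0, -0.0, 0.0], [-0.0, -0.0, 0.0], [-0.0, -0.0, 0.0]]
end [378.6  94.8 336.4]
```

>>> move_arm:
  fingers: [8, 8, 8, 8, 8, 8, 8, 8, 8]
  travel:
    - [-10, 0, -2]
    - [-20, 0, -3]
    - [-35, 0, -3]
    - [-50, 0, -3]
    - [-65, 0, -3]
    - [-80, 0, -3]
    - [-80, 0, -34]
    - [-80, 0, -67]
    - [-80, 0, -100]
  dr:
    - [0, 0, 0]
    - [0, 0, 0]
    - [0, 0, 0]
    - [0, 0, 0]
    - [0, 0, 0]
    - [0, 0, 0]
    - [0, 0, 0]
    - [0, 0, 0]
    - [0, 0, 0]

```text
clock: 3.55
position: [377.0, 94.3, 335.3]
ee_rot: [1.0, -0.03, -0.001, 0.0]
contact_force: [0.0, 0.3, -1.8]
gripper_width: 15.2
grasp_force: 58.7
```

```bash
python3 - <<'E'
from h import *
p0,q0=cmd();sync()
p,q=cmd();print((q0.inv()*q).as_rotvec(),p-p0)
# to pre-scoop: above the case/bin gap, yaw 1.535
plan(8,[(G,(440,100,190),0.7,0),(G,(500,100,190),1.535,0)])
E
```

```text
t 3.55 tcp [377.   94.3 335.3] ypr [-0.059  0.002 -0.001] F [ 0.   0.3 -1.8] lip [459.   89.1 100.2] w 15.2 58.7
[-1.93619354e-03 -3.55203248e-03 -1.31727093e-05] [-1.55979452 -0.55294192 -0.32715145]
fingers [8, 8, 8, 8, 8, 8, 8, 8, 8, 8]
travel [[10, -2, -2], [21, -3, -3], [31, -5, -5], [42, -6, -6], [52, -8, -8], [62, -9, -9], [72, -10, -9], [82, -11, -9], [92, -11, -9], [102, -12, -9]]
dr [[0.0, 0.0, -0.13], [0.0, 0.0, -0.25], [0.0, 0.0, -0.38], [0.0, 0.0, -0.51], [0.0, 0.0, -0.63], [0.0, 0.0, -0.76], [0.0, 0.0, -0.9], [0.0, 0.0, -1.04], [-0.0, 0.0, -1.18], [-0.0, 0.0, -1.32]]
fingers [8, 8]
travel [[3, 10, 0], [6, 20, 0]]
dr [[-0.0, 0.0, -0.14], [-0.0, 0.0, -0.27]]
end [500.5  99.8 344.9]
```

>>> move_arm:
  fingers: [8, 8, 8, 8, 8, 8, 8, 8, 8, 8]
  travel:
    - [10, -2, -2]
    - [21, -3, -3]
    - [31, -5, -5]
    - [42, -6, -6]
    - [52, -8, -8]
    - [62, -9, -9]
    - [72, -10, -9]
    - [82, -11, -9]
    - [92, -11, -9]
    - [102, -12, -9]
  dr:
    - [0, 0, -0.13]
    - [0, 0, -0.25]
    - [0, 0, -0.38]
    - [0, 0, -0.51]
    - [0, 0, -0.63]
    - [0, 0, -0.76]
    - [0, 0, -0.9]
    - [0, 0, -1.04]
    - [0, 0, -1.18]
    - [0, 0, -1.32]

```text
clock: 4.55
position: [480.1, 100.4, 343.0]
ee_rot: [0.806, 0.591, -0.001, -0.0]
contact_force: [-0.2, -1.1, -1.8]
gripper_width: 15.2
grasp_force: 58.8
```

>>> move_arm:
  fingers: [8, 8, 8, 8]
  travel:
    - [3, 10, 0]
    - [6, 20, 0]
    - [6, 20, 0]
    - [6, 20, 0]
  dr:
    - [0, 0, -0.14]
    - [0, 0, -0.27]
    - [0, 0, -0.27]
    - [0, 0, -0.27]

```text
clock: 4.95
position: [500.9, 100.1, 343.1]
ee_rot: [0.722, 0.692, -0.001, -0.0]
contact_force: [0.0, -0.3, -2.0]
gripper_width: 15.3
grasp_force: 58.7
```

```bash
python3 - <<'E'
from h import *
m=arm.camera_model('wrist'); json.dump({k:np.array(v).tolist() for k,v in m.items() if k in('intrinsics','pose')},open('m3.json','w'))
im=snap('wrist','w3');sync()
cv2.imwrite('pics/w3.png',cv2.resize(im[:,:,::-1],(800,600),interpolation=2))
E
```

```text
t 5.0 tcp [500.9 100.1 343.3] ypr [1.528 0.    0.002] F [-0.7 -0.4 -1.1] lip [504.  182.4 108.2] w 15.3 58.7
```

View pics/w3.png

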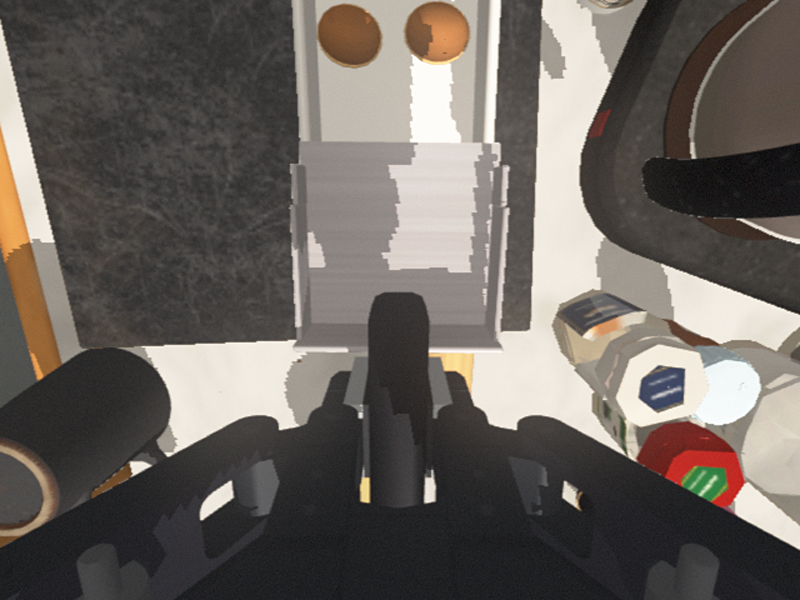

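The wrist view shows the scoop held true with the lip edge at (300-500,142), the front two walnuts at (349,37) and (437,34), and the bin side rims at about x 297 and 500.

```bash
python3 - <<'E'
from h import *
m=json.load(open('m3.json'))
f=lambda x,y,z:print((x,y),onz('wrist',(x*.8,y*.8),z,m).round(1))
f(300,142,108);f(500,142,108);f(349,37,19);f(437,34,19)
f(293,0,49);f(319,0,4);f(478,0,4);f(499,0,49);f(300,140,46);f(497,140,46)
E
```

```text
(300, 142) [463.7 185.9 108. ]
(500, 142) [549.6 182.1 108. ]
(349, 37) [480.  250.7  19. ]
(437, 34) [531.3 250.   19. ]
(293, 0) [455.  260.3  49. ]
(319, 0) [462.  275.7   4. ]
(478, 0) [557.7 271.4   4. ]
(499, 0) [560.8 255.6  49. ]
(300, 140) [451.2 192.8  46. ]
(497, 140) [561.4 188.   46. ]
```

```bash
python3 - <<'E'
from h import *
X=lambda y:501.5+.043*(y-182.4)
plan(8,[(LIP,(X(200),200,75),1.528,.3),(LIP,(X(211),211,30),1.528,.3,25),(LIP,(X(211),211,9),1.528,.3,12)])
E
```

```text
fingers [8, 8, 8, 8, 8, 8, 8]
travel [[30, -1, 4], [60, -2, 11], [91, -3, 20], [96, -3, 43], [102, -3, 65], [102, -3, 76], [102, -3, 86]]
dr [[-0.0, -0.1, 0.0], [-0.0, -0.2, 0.0], [-0.0, -0.3, 0.0], [-0.0, -0.3, 0.0], [-0.0, -0.3, 0.0], [-0.0, -0.3, 0.0], [-0.0, -0.3, 0.0]]
end [502.1 202.1 258. ]
```

>>> move_arm:
  fingers: [8, 8, 8, 8, 8, 8, 8, 8]
  travel:
    - [30, -1, 4]
    - [60, -2, 11]
    - [91, -3, 20]
    - [96, -3, 43]
    - [102, -3, 65]
    - [102, -3, 76]
    - [102, -3, 86]
    - [102, -3, 86]
  dr:
    - [0, -0.1, 0]
    - [0, -0.2, 0]
    - [0, -0.3, 0]
    - [0, -0.3, 0]
    - [0, -0.3, 0]
    - [0, -0.3, 0]
    - [0, -0.3, 0]
    - [0, -0.3, 0]

```text
clock: 5.8
position: [507.0, 206.9, 270.6]
ee_rot: [0.711, 0.688, -0.099, 0.11]
contact_force: [0.2, 5.0, 47.2]
gripper_width: 15.4
grasp_force: 87.3
```

```bash
python3 - <<'E'
from h import *
m=arm.camera_model('wrist')
im=snap('wrist','w4');sync()
X=lambda y:501.5+.043*(y-182.4)
plan(8,[(LIP,(X(211),211,4),1.528,.3,2)])
E
```

```text
t 5.85 tcp [507.2 206.7 270.6] ypr [ 1.534  0.295 -0.021] F [ 0.4  5.2 47.8] lip [512.6 217.   21.8] w 15.4 88.1
fingers [8, 8, 8, 8, 8, 8, 8, 8, 8, 8]
travel [[0, 0, 2], [0, -1, 3], [0, -1, 5], [0, -2, 7], [0, -2, 9], [0, -3, 10], [0, -3, 12], [0, -4, 14], [0, -4, 16], [0, -5, 17]]
dr [[0.0, -0.0, 0.0], [0.0, -0.0, 0.0], [0.01, -0.0, 0.0], [0.01, -0.0, 0.0], [0.01, -0.0, 0.0], [0.01, -0.0, 0.0], [0.01, -0.0, 0.0], [0.02, -0.0, 0.0], [0.02, -0.0, 0.0], [0.02, -0.0, 0.01]]
fingers [8]
travel [[0, 0, 2]]
dr [[0.0, -0.0, -0.0]]
end [502.3 201.3 253.1]
```

View pics/w4.png

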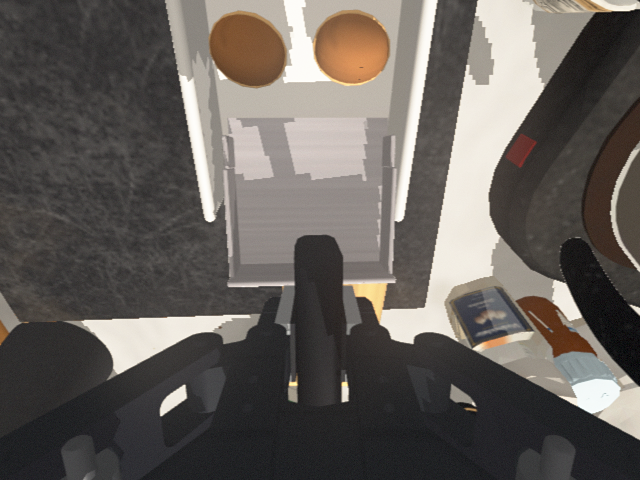

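The scoop's rear is resting on the case roof (gap to the bin only about 30 mm), giving 47 N. I'll back up, check for slip in the grip, and enter steeper.

```bash
python3 - <<'E'
from h import *
sync()
plan(8,[(LIP,(508,216,30),1.528,.3,10),(LIP,(506,200,100),1.528,.15),(LIP,(504,182.4,110),1.528,0)])
E
```

```text
t 5.85 tcp [507.2 206.7 270.6] ypr [ 1.534  0.295 -0.021] F [ 0.4  5.2 47.8] lip [512.6 217.   21.8] w 15.4 88.1
fingers [8, 8, 8, 8, 8]
travel [[-2, 1, -7], [-37, 0, -32], [-72, 0, -55], [-98, -1, -48], [-124, -2, -39]]
dr [[0.02, -0.0, 0.01], [0.02, 0.07, 0.01], [0.02, 0.15, 0.01], [0.02, 0.22, 0.01], [0.02, 0.3, 0.01]]
end [500.4  99.6 344.8]
```

>>> move_arm:
  fingers: [8, 8, 8, 8, 8, 8, 8]
  travel:
    - [-6, 0, -20]
    - [-12, 0, -38]
    - [-21, 0, -67]
    - [-50, 0, -70]
    - [-80, 0, -70]
    - [-110, 0, -64]
    - [-125, -2, -56]
  dr:
    - [0, 0, 0]
    - [0, 0, 0]
    - [0, 0, 0]
    - [0, 0.07, 0]
    - [0, 0.15, 0]
    - [0, 0.22, 0]
    - [0, 0.3, 0]

```text
clock: 6.55
position: [495.7, 97.8, 349.3]
ee_rot: [0.722, 0.692, 0.002, -0.001]
contact_force: [1.1, -0.1, -1.8]
gripper_width: 15.1
grasp_force: 60.8
```

```bash
python3 - <<'E'
from h import *
m=arm.camera_model('wrist'); json.dump({k:np.array(v).tolist() for k,v in m.items() if k in('intrinsics','pose')},open('m5.json','w'))
im=snap('wrist','w5');sync()
a=cv2.imread('pics/w3.png');a=cv2.resize(a,(640,480));b=im[:,:,::-1]
c=cv2.hconcat([a[100:400,200:430],b[100:400,200:430]]);cv2.imwrite('pics/c5.png',cv2.resize(c,(800,522),interpolation=2))
E
```

```text
t 6.6 tcp [495.1  96.3 348.6] ypr [ 1.525 -0.007  0.   ] F [-0.5 -1.9 -1.7] lip [498.9 180.3 114.2] w 15.2 60.7
```

View pics/c5.png

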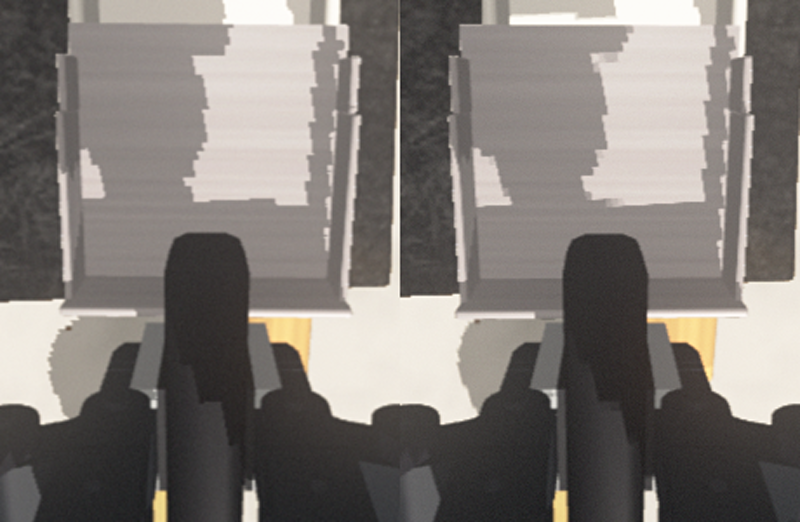

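The grip has shifted the lip by only about 2.5 mm sideways, with no pitch slip. I'll re-enter steeply.

```bash
python3 - <<'E'
from h import *
X=lambda y:506.5+.043*(y-250)
plan(8,[(LIP,(X(212),212,85),1.528,.62),(LIP,(X(212),212,25),1.528,.62,30),(LIP,(X(212),212,12),1.528,.62,7)])
E
```

```text
fingers [8, 8, 8, 8, 8, 8, 8, 8, 8]
travel [[36, 1, -2], [74, 2, -1], [111, 3, 4], [148, 3, 13], [185, 4, 26], [185, 4, 56], [185, 4, 86], [185, 4, 93], [185, 4, 99]]
dr [[-0.0, -0.13, -0.0], [-0.0, -0.25, -0.0], [-0.0, -0.38, -0.0], [-0.0, -0.5, -0.0], [-0.0, -0.63, -0.0], [-0.0, -0.63, -0.0], [-0.0, -0.63, -0.0], [-0.0, -0.63, -0.0], [-0.0, -0.63, -0.0]]
end [507.5 281.6 251.6]
```

>>> move_arm:
  fingers: [8, 8, 8, 8, 8, 8, 8, 8, 8, 8]
  travel:
    - [36, 1, -2]
    - [74, 2, -1]
    - [111, 3, 4]
    - [148, 3, 13]
    - [185, 4, 26]
    - [185, 4, 26]
    - [185, 4, 56]
    - [185, 4, 86]
    - [185, 4, 92]
    - [185, 4, 92]
  dr:
    - [0, -0.13, 0]
    - [0, -0.25, 0]
    - [0, -0.38, 0]
    - [0, -0.5, 0]
    - [0, -0.63, 0]
    - [0, -0.63, 0]
    - [0, -0.63, 0]
    - [0, -0.63, 0]
    - [0, -0.63, 0]
    - [0, -0.63, 0]

```text
clock: 7.6
position: [508.1, 283.8, 255.9]
ee_rot: [0.686, 0.658, -0.224, 0.215]
contact_force: [-0.3, -0.3, -0.9]
gripper_width: 15.3
grasp_force: 60.8
```

```bash
python3 - <<'E'
from h import *
sync()
X=lambda y:506.5+.043*(y-250)
plan(8,[(LIP,(X(213),213,4),1.528,.62,3)])
E
```

```text
t 7.6 tcp [508.1 283.8 255.9] ypr [1.53e+00 6.31e-01 1.00e-03] F [-0.3 -0.3 -0.9] lip [505.  211.7  17.5] w 15.3 60.8
fingers [8, 8, 8, 8, 8]
travel [[1, 0, 2], [3, 0, 5], [4, 0, 7], [5, 0, 9], [7, 0, 12]]
dr [[0.0, 0.0, 0.0], [0.0, 0.0, 0.0], [0.0, 0.01, 0.0], [0.0, 0.01, 0.0], [0.0, 0.01, 0.0]]
end [508.1 282.3 242.9]
```

>>> move_arm:
  fingers: [8, 8, 8, 8, 8, 8]
  travel:
    - [1, 0, 2]
    - [3, 0, 5]
    - [4, 0, 7]
    - [6, 0, 9]
    - [7, 0, 11]
    - [7, 0, 11]
  dr:
    - [0, 0, 0]
    - [0, 0, 0]
    - [0, 0.01, 0]
    - [0, 0.01, 0]
    - [0, 0.01, 0]
    - [0, 0.01, 0]

```text
clock: 8.2
position: [508.6, 283.7, 245.2]
ee_rot: [0.687, 0.659, -0.22, 0.213]
contact_force: [-1.4, -0.3, 6.6]
gripper_width: 15.6
grasp_force: 61.7
```

```bash
python3 - <<'E'
from h import *
sync()
E
```

```text
t 8.2 tcp [508.6 283.7 245.2] ypr [ 1.53   0.621 -0.002] F [-1.4 -0.3  6.6] lip [506.3 214.    6.1] w 15.6 61.7
```

```bash
sed -i 's/^G=.*/G=np.array([-45,0,80.]); LIP=np.array([39.7,0,-0.9]); TL=155./' h.py
python3 - <<'E'
from h import *
sync()
X=lambda y:506.5+.043*(y-250)
plan(8,[(LIP,(X(230),230,4.8),1.528,.6,10),(LIP,(X(237),237,4.8),1.528,.32,8),(LIP,(X(244),244,4.8),1.528,.24,8),(LIP,(X(263),263,4.8),1.528,.15,8),(LIP,(X(273),273,4.8),1.528,.04,8)])
E
```

```text
t 8.2 tcp [508.6 283.7 245.2] ypr [ 1.53   0.621 -0.002] F [-1.4 -0.3  6.6] lip [506.3 215.3   4.1] w 15.6 61.7
fingers [8, 8, 8, 8, 8, 8, 8, 8, 8, 8]
travel [[3, 0, -3], [7, -1, -7], [-22, -1, 6], [-49, -1, 23], [-58, -1, 32], [-59, -1, 33], [-59, -1, 35], [-59, -1, 36], [-64, -1, 44], [-69, -1, 52]]
dr [[0.0, 0.01, 0.0], [0.0, 0.02, 0.0], [0.0, 0.16, 0.0], [0.0, 0.3, 0.0], [0.0, 0.38, 0.0], [0.0, 0.41, 0.0], [0.0, 0.44, 0.0], [0.0, 0.47, 0.0], [0.0, 0.53, 0.0], [0.0, 0.58, 0.0]]
end [504.2 197.4 243.9]
```

>>> move_arm:
  fingers: [8, 8, 8, 8, 8, 8, 8, 8, 8, 8]
  travel:
    - [3, 0, -3]
    - [7, -1, -7]
    - [0, -1, -4]
    - [-7, -1, -1]
    - [-22, -1, 6]
    - [-36, -1, 14]
    - [-49, -1, 23]
    - [-54, -1, 27]
    - [-58, -1, 32]
    - [-58, -1, 32]
  dr:
    - [0, 0.01, 0]
    - [0, 0.02, 0]
    - [0, 0.05, 0]
    - [0, 0.09, 0]
    - [0, 0.16, 0]
    - [0, 0.23, 0]
    - [0, 0.3, 0]
    - [0, 0.34, 0]
    - [0, 0.38, 0]
    - [0, 0.38, 0]

```text
clock: 9.2
position: [505.1, 216.9, 252.7]
ee_rot: [0.717, 0.687, -0.085, 0.083]
contact_force: [-1.0, -1.3, 5.4]
gripper_width: 15.0
grasp_force: 61.4
```

```bash
python3 - <<'E'
from h import *
sync();snap('scene','s6');
X=lambda y:506.5+.043*(y-250)
plan(8,[(LIP,(X(263),263,4.5),1.528,.15,7),(LIP,(X(273),273,4.5),1.528,.04,5)])
E
```

```text
t 9.2 tcp [505.1 216.9 252.7] ypr [ 1.529  0.238 -0.002] F [-1.  -1.3  5.4] lip [506.8 243.5   3.4] w 15.0 61.4
fingers [8, 8, 8, 8, 8, 8]
travel [[-1, 0, 1], [-1, 0, 2], [-2, 0, 4], [-7, 0, 7], [-12, 0, 10], [-16, 0, 14]]
dr [[0.0, 0.03, 0.0], [0.0, 0.06, 0.0], [0.0, 0.09, 0.0], [0.0, 0.12, 0.0], [0.0, 0.16, 0.0], [0.0, 0.2, 0.0]]
end [504.3 198.1 243.6]
```

>>> move_arm:
  fingers: [8, 8, 8, 8, 8, 8, 8]
  travel:
    - [-1, 0, 1]
    - [-1, 0, 2]
    - [-2, 0, 4]
    - [-7, 0, 7]
    - [-12, 0, 10]
    - [-16, 0, 14]
    - [-16, 0, 14]
  dr:
    - [0, 0.03, 0]
    - [0, 0.06, 0]
    - [0, 0.09, 0]
    - [0, 0.12, 0]
    - [0, 0.16, 0]
    - [0, 0.2, 0]
    - [0, 0.2, 0]

```text
clock: 9.95
position: [504.3, 198.5, 242.2]
ee_rot: [0.722, 0.692, -0.013, 0.014]
contact_force: [-2.4, 0.4, 3.9]
gripper_width: 15.3
grasp_force: 60.9
```

```bash
python3 - <<'E'
from h import *
im=snap('wrist','w7');sync();
X=lambda y:506.5+.043*(y-250)
plan(8,[(LIP,(X(306),306,3.8),1.528,.04,5)])
E
```

```text
t 10.0 tcp [504.3 198.8 242.2] ypr [ 1.53   0.039 -0.002] F [-1.7 -1.3  5.7] lip [507.9 274.1   3.2] w 15.4 61.2
fingers [8, 8, 8, 8, 8, 8, 8]
travel [[5, 0, 0], [9, 0, 0], [14, 0, 0], [18, 0, -1], [23, 0, -1], [27, 0, -1], [32, 0, -1]]
dr [[0.0, -0.0, 0.0], [0.0, -0.0, 0.0], [0.0, -0.0, 0.0], [0.0, -0.0, 0.0], [0.0, -0.0, 0.0], [0.0, -0.0, 0.0], [0.0, -0.0, 0.0]]
end [505.7 230.8 242.8]
```

View pics/w7.png

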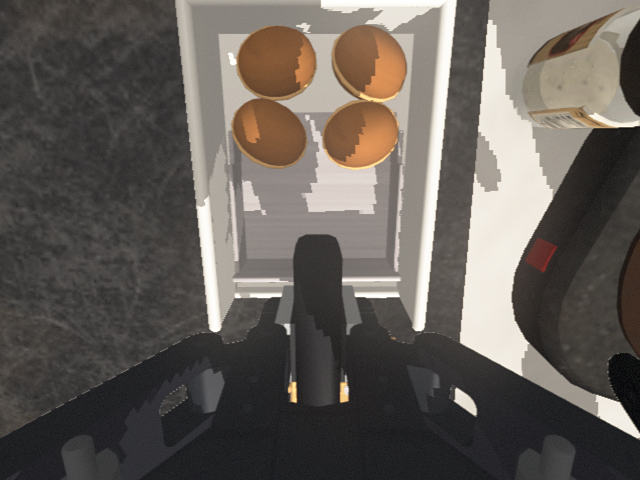

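The wrist view shows the front walnuts (270,132) and (361,134) already climbing the lip and the back pair at (276,62) and (369,63), all within the pan width, so I advance to the wall.

>>> move_arm:
  fingers: [8, 8, 8, 8, 8, 8, 8, 8, 8]
  travel:
    - [5, 0, 0]
    - [9, 0, 0]
    - [14, 0, 0]
    - [18, 0, 0]
    - [22, 0, 0]
    - [25, 0, 0]
    - [29, 0, -1]
    - [32, 0, -1]
    - [32, 0, -1]
  dr:
    - [0, 0, 0]
    - [0, 0, 0]
    - [0, 0, 0]
    - [0, 0, 0]
    - [0, 0, 0]
    - [0, 0, 0]
    - [0, 0, 0]
    - [0, 0, 0]
    - [0, 0, 0]

```text
clock: 10.9
position: [505.7, 231.6, 241.9]
ee_rot: [0.721, 0.693, -0.014, 0.015]
contact_force: [-1.2, -0.8, 5.2]
gripper_width: 15.0
grasp_force: 61.1
```

```bash
python3 - <<'E'
from h import *
im=snap('wrist','w8');sync();
E
```

```text
t 10.95 tcp [505.7 231.6 241.9] ypr [ 1.531  0.04  -0.002] F [0.3 0.3 6. ] lip [509.2 306.8   2.8] w 15.3 61.1
```

View pics/w8.png

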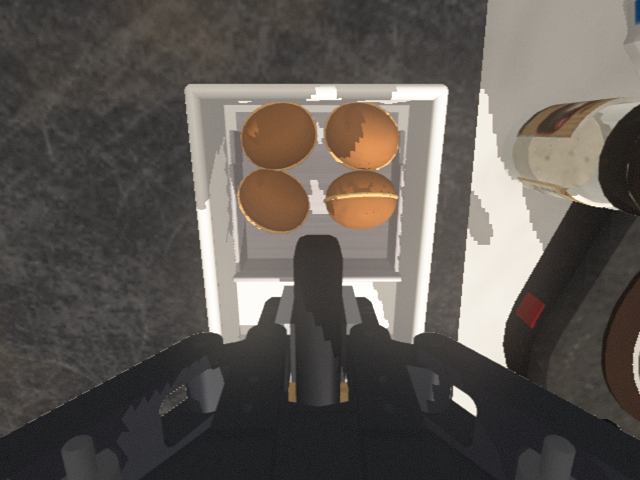

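All four walnuts sit in the pan, at (278,135), (361,135), (273,200) and (361,200). I'll tilt the lip up and lift.

```bash
python3 - <<'E'
from h import *
sync()
c=onz('top',(185.2,299.4),60);print('bowl',c)
REAR=LIP-[82,0,0]
p,q=cmd();S=q*R.from_euler('x',-np.pi);r=p-S.apply(G+[0,0,TL]-REAR);yaw=S.as_euler('ZYX')[0];print(r,yaw)
plan(8,[(REAR,r+[0,0,2],yaw,-.10,10),(REAR,r+[0,-2,10],yaw,-.32,3),(REAR,r+[0,-2,110],yaw,-.32,25)],w=.07)
E
```

```text
t 10.95 tcp [505.7 231.6 241.9] ypr [ 1.531  0.04  -0.002] F [0.3 0.3 6. ] lip [509.2 306.8   2.8] w 15.3 61.1
bowl [481.02598304 428.04448141  60.        ]
[505.95134956 224.89317761   6.89864082] 1.5313604729399755
fingers [8, 8, 8, 8, 8, 8, 8, 8, 8, 8]
travel [[-16, 0, 0], [-33, 1, 1], [-46, 1, 1], [-59, 1, 2], [-72, 1, 4], [-85, 1, 6], [-86, 1, -19], [-87, 1, -44], [-88, 1, -69], [-89, 1, -94]]
dr [[0.0, 0.07, 0.0], [0.0, 0.14, 0.0], [0.0, 0.19, 0.0], [0.0, 0.25, 0.0], [0.0, 0.3, 0.0], [0.0, 0.36, 0.0], [0.0, 0.36, 0.0], [0.0, 0.36, 0.0], [0.0, 0.36, 0.0], [0.0, 0.36, 0.0]]
end [503.1 146.4 340.2]
```

>>> move_arm:
  fingers: [8, 8, 8, 8, 8, 8, 8, 8, 8, 8]
  travel:
    - [-16, 0, 0]
    - [-33, 1, 1]
    - [-46, 1, 1]
    - [-59, 1, 2]
    - [-72, 1, 4]
    - [-85, 1, 6]
    - [-86, 1, -19]
    - [-87, 1, -44]
    - [-88, 1, -69]
    - [-89, 1, -94]
  dr:
    - [0, 0.07, 0]
    - [0, 0.14, 0]
    - [0, 0.19, 0]
    - [0, 0.25, 0]
    - [0, 0.3, 0]
    - [0, 0.36, 0]
    - [0, 0.36, 0]
    - [0, 0.36, 0]
    - [0, 0.36, 0]
    - [0, 0.36, 0]

```text
clock: 11.95
position: [502.2, 145.6, 338.1]
ee_rot: [0.712, 0.684, 0.113, -0.111]
contact_force: [0.7, 0.0, -2.0]
gripper_width: 15.3
grasp_force: 60.1
```

```bash
python3 - <<'E'
from h import *
im=snap('wrist','w9');sync()
hsv=cv2.cvtColor(im,cv2.COLOR_RGB2HSV);mk=((hsv[...,0]>4)&(hsv[...,0]<17)&(hsv[...,1]>110)&(hsv[...,2]>40)).astype('u1')
n,l,st,ce=cv2.connectedComponentsWithStats(cv2.erode(mk,np.ones((5,5))));print([(s.tolist(),c.round().tolist()) for s,c in zip(st[1:],ce[1:]) if s[4]>300])
plan(8,[(LIP,(487,385,120),1.531,-.2,40),(LIP,(482,396,70),1.531,-.1,20)])
E
```

```text
t 12.0 tcp [503.4 146.  342.8] ypr [ 1.533 -0.32  -0.006] F [ 0.5 -0.4  0.9] lip [510.5 300.5 145.6] w 15.1 60.1
[([0, 0, 34, 428, 7121], [18.0, 192.0]), ([443, 0, 93, 23, 1450], [487.0, 9.0]), ([239, 136, 63, 58, 2622], [270.0, 164.0]), ([298, 161, 65, 36, 1698], [329.0, 179.0]), ([304, 194, 88, 73, 2881], [357.0, 232.0]), ([244, 214, 53, 18, 498], [271.0, 222.0]), ([241, 233, 55, 34, 1343], [269.0, 248.0])]
fingers [8, 8, 8, 8, 8, 8]
travel [[33, -9, 14], [67, -17, 28], [100, -26, 43], [106, -28, 58], [113, -30, 73], [119, -31, 89]]
dr [[0.0, -0.04, 0.0], [0.0, -0.08, 0.0], [0.01, -0.12, 0.0], [0.01, -0.15, 0.0], [0.01, -0.19, 0.0], [0.01, -0.22, 0.0]]
end [478.2 288.  296.5]
```

I've used all my picture views, so from here I go by numbers. Next I move over the bowl.

>>> move_arm:
  fingers: [8, 8, 8, 8, 8, 8, 8]
  travel:
    - [33, -9, 14]
    - [67, -17, 28]
    - [100, -26, 43]
    - [106, -28, 58]
    - [113, -30, 73]
    - [119, -31, 89]
    - [119, -31, 89]
  dr:
    - [0, -0.04, 0]
    - [0, -0.08, 0]
    - [0.01, -0.12, 0]
    - [0.01, -0.15, 0]
    - [0.01, -0.19, 0]
    - [0.01, -0.22, 0]
    - [0.01, -0.22, 0]

```text
clock: 12.7
position: [476.4, 288.6, 288.2]
ee_rot: [0.719, 0.693, 0.029, -0.038]
contact_force: [-0.2, -0.5, -0.2]
gripper_width: 15.0
grasp_force: 60.4
```

```bash
python3 - <<'E'
from h import *
im=snap('wrist','w10');m=arm.camera_model('wrist');sync()
# bowl rim check: green mask
hsv=cv2.cvtColor(im,cv2.COLOR_RGB2HSV)
g=((hsv[...,0]>55)&(hsv[...,0]<95)&(hsv[...,1]>40)).astype('u1')
ys,xs=np.nonzero(cv2.morphologyEx(g,cv2.MORPH_OPEN,np.ones((5,5))));print('green',xs.min(),xs.max(),ys.min(),ys.max())
print('pred rim centre px',proj('wrist',(481,428,60),m),[proj('wrist',(481+dx,428+dy,60),m).round() for dx,dy in((70,0),(-70,0),(0,70))])
plan(8,[(LIP,(481,398,68),1.531,.3,5),(LIP,(481,403,64),1.531,.7,5),(LIP,(481,408,64),1.531,1.0,5)],w=.06)
E
```

```text
t 12.75 tcp [476.8 288.2 289.5] ypr [ 1.533 -0.097  0.013] F [ 0.7 -0.  -1.5] lip [477.9 395.4  62.9] w 14.9 60.0
green 193 463 0 106
pred rim centre px [318.73404549  49.42259816] [array([451.,  44.]), array([188.,  55.]), array([ 314., -101.])]
fingers [8, 8, 8, 8, 8, 8, 8, 8, 8, 8]
travel [[14, 0, -5], [28, 0, -9], [43, 0, -13], [57, 0, -15], [72, 0, -17], [86, 0, -18], [101, 0, -18], [116, 0, -17], [131, 0, -14], [145, 0, -11]]
dr [[-0.0, -0.06, 0.0], [-0.0, -0.11, 0.0], [-0.01, -0.17, 0.0], [-0.01, -0.23, 0.0], [-0.01, -0.28, 0.0], [-0.01, -0.34, 0.0], [-0.01, -0.4, 0.0], [-0.01, -0.45, 0.0], [-0.01, -0.51, 0.0], [-0.01, -0.57, 0.01]]
fingers [8, 8, 8, 8, 8, 8, 8, 8, 8, 8]
travel [[15, 0, -4], [30, 0, -8], [45, 0, -10], [60, -1, -12], [73, -1, -14], [86, -1, -15], [100, -1, -15], [113, -1, -15], [126, -1, -14], [139, -1, -12]]
dr [[-0.0, -0.06, -0.0], [-0.0, -0.11, -0.0], [-0.0, -0.17, -0.0], [-0.0, -0.23, -0.0], [-0.0, -0.28, -0.0], [-0.0, -0.33, -0.0], [-0.0, -0.38, -0.0], [-0.0, -0.43, -0.0], [-0.0, -0.48, -0.0], [-0.0, -0.53, -0.0]]
end [487.2 560.5 262.7]
```

```bash
python3 - <<'E'
from h import *
sync()
plan(8,[(LIP,(483.5,397,71),1.531,-.097,5),(LIP,(483.5,399,69),1.531,.3,5)],w=.05)
E
```

```text
t 12.75 tcp [476.8 288.2 289.5] ypr [ 1.533 -0.097  0.013] F [ 0.7 -0.  -1.5] lip [477.9 395.4  62.9] w 14.9 60.0
fingers [8, 8, 8, 8, 8, 8, 8, 8, 8, 8]
travel [[1, 1, -4], [3, 2, -7], [15, 2, -11], [27, 2, -14], [39, 2, -16], [52, 2, -18], [64, 2, -19], [77, 2, -20], [89, 2, -20], [102, 2, -19]]
dr [[-0.01, -0.0, 0.0], [-0.01, -0.0, 0.0], [-0.01, -0.05, 0.0], [-0.01, -0.1, 0.0], [-0.01, -0.15, 0.0], [-0.01, -0.2, 0.0], [-0.01, -0.25, 0.0], [-0.01, -0.3, 0.0], [-0.01, -0.35, 0.0], [-0.01, -0.4, 0.0]]
end [482.9 387.7 319.1]
```

>>> move_arm:
  fingers: [8, 8, 8, 8, 8, 8, 8, 8, 8, 8]
  travel:
    - [1, 1, -4]
    - [3, 2, -7]
    - [15, 2, -11]
    - [27, 2, -14]
    - [39, 2, -16]
    - [52, 2, -18]
    - [64, 2, -19]
    - [77, 2, -20]
    - [89, 2, -20]
    - [102, 2, -19]
  dr:
    - [-0.01, 0, 0]
    - [-0.01, 0, 0]
    - [-0.01, -0.05, 0]
    - [-0.01, -0.1, 0]
    - [-0.01, -0.15, 0]
    - [-0.01, -0.2, 0]
    - [-0.01, -0.25, 0]
    - [-0.01, -0.3, 0]
    - [-0.01, -0.35, 0]
    - [-0.01, -0.4, 0]

```text
clock: 13.75
position: [484.0, 387.2, 321.7]
ee_rot: [0.713, 0.685, -0.107, 0.104]
contact_force: [0.5, 0.6, -1.5]
gripper_width: 15.2
grasp_force: 60.1
```

```bash
cat >> h.py <<'E'
def nuts(n,f):
    im=snap(n,f);hsv=cv2.cvtColor(im,cv2.COLOR_RGB2HSV);mk=((hsv[...,0]>4)&(hsv[...,0]<14)&(hsv[...,1]>130)&(hsv[...,2]>40)).astype('u1')
    k,l,st,ce=cv2.connectedComponentsWithStats(cv2.morphologyEx(mk,cv2.MORPH_OPEN,np.ones((3,3))))
    for s,c in zip(st[1:],ce[1:]):
        if 25<s[4]<4000: print(n,s[:4].tolist(),s[4],c.round().tolist())
E
python3 - <<'E'
from h import *
nuts('wrist','w11');sync()
plan(8,[(LIP,(483.5,403,64),1.531,.7,5),(LIP,(483.5,407,64),1.531,.9,5)],w=.07)
E
```

```text
wrist [550, 0, 90, 60] 2726 [592.0, 30.0]
wrist [619, 0, 9, 11] 62 [622.0, 6.0]
wrist [315, 13, 8, 7] 33 [318.0, 16.0]
wrist [623, 18, 17, 21] 231 [633.0, 27.0]
wrist [357, 86, 11, 6] 40 [362.0, 89.0]
wrist [369, 89, 7, 6] 32 [372.0, 92.0]
wrist [371, 93, 29, 10] 139 [386.0, 98.0]
wrist [265, 112, 12, 17] 88 [271.0, 120.0]
wrist [252, 115, 7, 6] 29 [255.0, 117.0]
wrist [283, 115, 6, 11] 40 [286.0, 120.0]
wrist [260, 129, 22, 28] 319 [271.0, 143.0]
wrist [243, 131, 8, 7] 35 [246.0, 134.0]
wrist [242, 141, 6, 6] 27 [245.0, 143.0]
wrist [346, 164, 21, 5] 86 [356.0, 166.0]
wrist [329, 166, 15, 9] 80 [337.0, 170.0]
wrist [317, 185, 66, 33] 1373 [351.0, 201.0]
t 13.8 tcp [484.1 389.2 321.2] ypr [ 1.534  0.301 -0.003] F [ 1.9  2.  -1.8] lip [485.2 400.3  70.8] w 15.3 60.1
fingers [8, 8, 8, 8, 8, 8, 8, 8, 8]
travel [[17, 0, -4], [34, 0, -7], [51, 0, -9], [68, -1, -10], [86, -1, -9], [103, -1, -8], [121, -1, -7], [139, -1, -5], [156, -1, -1]]
dr [[0.0, -0.07, 0.0], [0.0, -0.13, 0.0], [0.0, -0.2, 0.0], [0.0, -0.27, 0.0], [0.0, -0.33, 0.0], [0.0, -0.4, 0.0], [0.0, -0.47, 0.0], [0.0, -0.53, 0.0], [0.0, -0.6, 0.0]]
end [488.7 538.5 276.7]
```

>>> move_arm:
  fingers: [8, 8, 8, 8, 8, 8, 8, 8, 8, 8]
  travel:
    - [9, 0, -2]
    - [17, 0, -4]
    - [26, 0, -5]
    - [34, 0, -7]
    - [51, 0, -9]
    - [68, 0, -10]
    - [86, 0, -9]
    - [103, 0, -8]
    - [121, 0, -7]
    - [139, 0, -5]
  dr:
    - [0, -0.04, 0]
    - [0, -0.07, 0]
    - [0, -0.1, 0]
    - [0, -0.13, 0]
    - [0, -0.2, 0]
    - [0, -0.27, 0]
    - [0, -0.33, 0]
    - [0, -0.4, 0]
    - [0, -0.47, 0]
    - [0, -0.53, 0]

```text
clock: 14.8
position: [489.0, 522.0, 284.2]
ee_rot: [0.659, 0.635, -0.29, 0.28]
contact_force: [0.5, -0.3, -1.4]
gripper_width: 15.2
grasp_force: 60.2
```

```bash
python3 - <<'E'
from h import *
nuts('wrist','w12');nuts('top','t12');sync()
plan(8,[(LIP,(484,408,66),1.531,1.1,5)],w=.07)
E
```

```text
wrist [594, 0, 8, 16] 90 [597.0, 6.0]
wrist [604, 0, 22, 51] 476 [612.0, 21.0]
wrist [616, 0, 24, 86] 1021 [628.0, 41.0]
wrist [299, 7, 6, 5] 27 [301.0, 9.0]
wrist [287, 20, 10, 8] 39 [291.0, 23.0]
wrist [284, 43, 10, 7] 39 [288.0, 46.0]
wrist [304, 42, 6, 6] 30 [306.0, 44.0]
wrist [313, 52, 8, 5] 30 [316.0, 54.0]
wrist [315, 54, 14, 15] 98 [322.0, 61.0]
wrist [246, 59, 12, 5] 46 [252.0, 61.0]
wrist [328, 61, 8, 8] 34 [331.0, 65.0]
wrist [338, 64, 9, 9] 33 [342.0, 68.0]
wrist [304, 69, 5, 9] 35 [306.0, 73.0]
wrist [321, 70, 9, 5] 33 [325.0, 72.0]
wrist [314, 73, 28, 18] 307 [327.0, 82.0]
wrist [276, 96, 7, 6] 33 [279.0, 98.0]
wrist [263, 98, 12, 7] 59 [269.0, 102.0]
wrist [454, 277, 29, 24] 369 [468.0, 289.0]
wrist [145, 312, 15, 9] 119 [152.0, 316.0]
top [71, 107, 15, 16] 101 [79.0, 115.0]
top [295, 152, 9, 6] 38 [299.0, 154.0]
top [238, 154, 8, 6] 35 [242.0, 156.0]
top [198, 157, 8, 7] 37 [201.0, 160.0]
top [207, 156, 7, 4] 27 [210.0, 158.0]
top [148, 159, 8, 9] 50 [151.0, 164.0]
top [171, 158, 11, 5] 45 [176.0, 160.0]
top [132, 183, 62, 59] 2720 [163.0, 212.0]
top [570, 259, 8, 9] 46 [573.0, 263.0]
top [176, 300, 16, 11] 119 [185.0, 305.0]
top [161, 429, 9, 4] 31 [165.0, 430.0]
t 14.9 tcp [488.5 522.9 281.4] ypr [1.536 0.831 0.002] F [-0.4 -0.1 -1.4] lip [483.9 405.8  59.8] w 15.2 60.3
fingers [8, 8, 8, 8]
travel [[15, 0, -6], [31, 0, -12], [47, 0, -16], [63, 0, -19]]
dr [[0.0, -0.07, 0.0], [0.0, -0.13, 0.0], [0.0, -0.2, 0.0], [0.0, -0.27, 0.0]]
end [490.5 579.3 248.5]
```

```bash
python3 - <<'E'
from h import *
sync()
plan(8,[(LIP,(484,400,120),1.531,.75,30),(LIP,(486,370,190),1.531,0.0)])
E
```

```text
t 14.9 tcp [488.5 522.9 281.4] ypr [1.536 0.831 0.002] F [-0.4 -0.1 -1.4] lip [483.9 405.8  59.8] w 15.2 60.3
fingers [8, 8, 8, 8, 8, 8, 8, 8]
travel [[-33, 0, -14], [-67, 0, -28], [-106, 1, -18], [-144, 1, -4], [-179, 1, 13], [-211, 2, 33], [-240, 2, 55], [-266, 3, 79]]
dr [[0.0, 0.04, 0.0], [0.0, 0.08, 0.0], [0.0, 0.21, 0.0], [0.0, 0.33, 0.0], [0.0, 0.46, 0.0], [0.0, 0.58, 0.0], [0.0, 0.71, 0.0], [0.0, 0.83, 0.0]]
end [483.  285.3 425.5]
```

>>> move_arm:
  fingers: [8, 8, 8, 8, 8, 8, 8, 8, 8, 8]
  travel:
    - [-33, 0, -14]
    - [-67, 0, -28]
    - [-106, 1, -18]
    - [-144, 1, -4]
    - [-179, 1, 13]
    - [-211, 2, 33]
    - [-240, 2, 55]
    - [-266, 3, 79]
    - [-266, 3, 79]
    - [-266, 3, 79]
  dr:
    - [0, 0.04, 0]
    - [0, 0.08, 0]
    - [0, 0.21, 0]
    - [0, 0.33, 0]
    - [0, 0.46, 0]
    - [0, 0.58, 0]
    - [0, 0.71, 0]
    - [0, 0.83, 0]
    - [0, 0.83, 0]
    - [0, 0.83, 0]

```text
clock: 15.9
position: [482.4, 281.7, 428.6]
ee_rot: [0.721, 0.693, 0.001, 0.0]
contact_force: [0.7, -0.1, -2.3]
gripper_width: 15.2
grasp_force: 60.2
```

```bash
python3 - <<'E'
from h import *
sync()
im=arm.get_image('wrist')
cv2.imwrite('pics/w13.png',im[:,:,::-1]);m=arm.camera_model('wrist');json.dump({k:np.array(v).tolist() for k,v in m.items() if k in('intrinsics','pose')},open('m13.json','w'))
hsv=cv2.cvtColor(im,cv2.COLOR_RGB2HSV)
mk=((hsv[...,0]>3)&(hsv[...,0]<20)&(hsv[...,1]>120)).astype('u1')
mk=cv2.morphologyEx(cv2.medianBlur(mk*255,7),cv2.MORPH_CLOSE,np.ones((3,3)))
for n in('bowl',): print('bowl px',proj('wrist',(484,430,60),m).round(),[proj('wrist',(484+a,430+b,60),m).round() for a,b in((60,0),(-60,0),(0,-60))])
# ASCII map of bowl/pan region: brown fraction
for r in range(0,300,10): print('%3d '%r+''.join('#' if mk[r:r+10,c:c+10].mean()>128 else '.' for c in range(120,520,10)))
E
```

```text
t 15.9 tcp [482.4 281.7 428.6] ypr [ 1.531 -0.002 -0.002] F [ 0.7 -0.1 -2.3] lip [486.4 366.8 192.9] w 15.2 60.2
bowl px [311.  50.] [array([381.,  47.]), array([240.,  53.]), array([314., 124.])]
  0 .................................#######
 10 .................................#######
 20 ..................#..#...........#######
 30 .................######...........######
 40 .................######...........######
 50 .................######............#####
 60 ...............#######...............##.
 70 ...............#######..................
 80 ...............#######..................
 90 ...................#....................
100 ........................................
110 ........................................
120 ........................................
130 ........................................
140 ........................................
150 ........................................
160 ........................................
170 ........................................
180 ........................................
190 ........................................
200 ........................................
210 ........................................
220 ........................................
230 ........................................
240 ........................................
250 ........................................
260 ........................................
270 ........................................
280 ........................................
290 ........................................
```

Brown blob of about 4 walnuts' area sits at the bowl centre (311,55) and the pan is empty. I return toward the case with roll corrected by -0.03.

```bash
cat >> h.py <<'E'
def home(d,dz,roll=-.03,yaw=-.059):
    """TCP pose: scoop drawn d mm out of home, dz up"""
    S=R.from_euler('z',yaw)*R.from_euler('x',roll); u=np.array([np.cos(yaw),np.sin(yaw),0])
    g=np.array([458.6,90.1,80.8+dz])-u*d
    return g+S.apply([0,0,TL]),S*R.from_euler('x',np.pi)
def plan2(fing,steps):
    """steps: list of (d,dz,nrows[,roll])"""
    p0,q0=p,q=cmd(); last=None
    rows=[]
    for s in steps:
        p1,q1=home(s[0],s[1],*s[3:]); rv=(q.inv()*q1).as_rotvec()
        for i in range(1,s[2]+1): rows.append((p+(p1-p)*i/s[2],q*R.from_rotvec(rv*i/s[2])))
        p,q=p1,q1
    p,q=p0,q0
    for k in range(0,len(rows),10):
        ch=rows[k:k+10]
        t=[np.round(q.inv().apply(a-p),0).astype(int).tolist() for a,_ in ch]
        d=[np.round((q.inv()*b).as_rotvec(),3).tolist() for _,b in ch]
        print('fingers',[fing]*len(ch)); print('travel',t); print('dr',d)
        p=p+q.apply(t[-1]); q=q*R.from_rotvec(d[-1])
    json.dump(dict(p=p.tolist(),q=q.as_quat().tolist()),open('cmd.json','w'))
E
python3 - <<'E'
from h import *
im=snap('top','t14');hsv=cv2.cvtColor(im,cv2.COLOR_RGB2HSV)
old=cv2.cvtColor(cv2.imread('pics/top0.png'),cv2.COLOR_BGR2HSV)
for h in(old,hsv):
    mk=(h[...,0]>3)&(h[...,0]<20)&(h[...,1]>120); print('brown in bin',mk[258:310,246:316].sum(),'bowl',mk[265:335,150:222].sum())
sync();plan2(8,[(85,100,13)])
E
```

```text
brown in bin 652 bowl 5
brown in bin 0 bowl 98
t 16.0 tcp [482.6 283.6 427.1] ypr [ 1.533  0.    -0.   ] F [-0.   0.1 -1.7] lip [485.8 368.2 191.1] w 15.2 60.2
fingers [8, 8, 8, 8, 8, 8, 8, 8, 8, 8]
travel [[-14, -8, 7], [-29, -16, 14], [-43, -23, 21], [-58, -31, 28], [-72, -39, 35], [-87, -47, 43], [-101, -55, 50], [-116, -63, 57], [-130, -70, 64], [-144, -78, 71]]
dr [[-0.002, -0.002, 0.122], [-0.004, -0.004, 0.245], [-0.005, -0.006, 0.367], [-0.007, -0.007, 0.49], [-0.009, -0.009, 0.612], [-0.011, -0.011, 0.735], [-0.012, -0.013, 0.857], [-0.014, -0.015, 0.98], [-0.016, -0.017, 1.102], [-0.018, -0.018, 1.225]]
fingers [8, 8, 8]
travel [[-12, 11, 7], [-25, 22, 15], [-37, 33, 22]]
dr [[-0.002, -0.002, 0.122], [-0.004, -0.004, 0.245], [-0.005, -0.006, 0.367]]
```

>>> move_arm:
  fingers: [8, 8, 8, 8, 8, 8, 8, 8, 8, 8]
  travel:
    - [-14, -8, 7]
    - [-29, -16, 14]
    - [-43, -23, 21]
    - [-58, -31, 28]
    - [-72, -39, 35]
    - [-87, -47, 43]
    - [-101, -55, 50]
    - [-116, -63, 57]
    - [-130, -70, 64]
    - [-144, -78, 71]
  dr:
    - [-0.002, -0.002, 0.122]
    - [-0.004, -0.004, 0.245]
    - [-0.005, -0.006, 0.367]
    - [-0.007, -0.007, 0.49]
    - [-0.009, -0.009, 0.612]
    - [-0.011, -0.011, 0.735]
    - [-0.012, -0.013, 0.857]
    - [-0.014, -0.015, 0.98]
    - [-0.016, -0.017, 1.102]
    - [-0.018, -0.018, 1.225]

```text
clock: 17.0
position: [399.2, 143.3, 355.1]
ee_rot: [0.988, 0.152, -0.001, 0.013]
contact_force: [-0.2, 0.2, -1.7]
gripper_width: 15.5
grasp_force: 60.1
```

>>> move_arm:
  fingers: [8, 8, 8, 8, 8]
  travel:
    - [-12, 11, 7]
    - [-25, 22, 15]
    - [-37, 33, 22]
    - [-37, 33, 22]
    - [-37, 33, 22]
  dr:
    - [-0.002, -0.002, 0.122]
    - [-0.004, -0.004, 0.245]
    - [-0.005, -0.006, 0.367]
    - [-0.005, -0.006, 0.367]
    - [-0.005, -0.006, 0.367]

```text
clock: 17.5
position: [374.7, 100.4, 334.9]
ee_rot: [1.0, -0.028, -0.0, 0.015]
contact_force: [-0.2, 0.7, -1.2]
gripper_width: 15.8
grasp_force: 60.1
```

```bash
python3 - <<'E'
from h import *
im=snap('top','t15');hsv=cv2.cvtColor(im,cv2.COLOR_RGB2HSV)
mk=(hsv[...,0]>3)&(hsv[...,0]<20)&(hsv[...,1]>120); print('brown in bin',mk[258:310,246:316].sum(),'bowl',mk[265:335,150:222].sum())
ys,xs=np.nonzero(mk[265:335,150:222]);print(xs.mean()+150,ys.mean()+265,xs.min()+150,xs.max()+150,ys.min()+265,ys.max()+265)
sync()
plan2(8,[(88,60,2),(88,3,4)])
E
```

```text
brown in bin 0 bowl 698
189.5974212034384 299.4484240687679 175 204 282 317
t 17.55 tcp [374.9 100.6 335.1] ypr [-0.056 -0.001 -0.029] F [-0.   0.2 -0.9] lip [459.3  89.   99.4] w 15.5 60.1
fingers [8, 8, 8, 8, 8, 8]
travel [[-2, 0, 20], [-4, 0, 40], [-4, -1, 54], [-4, -1, 69], [-4, -2, 83], [-4, -2, 97]]
dr [[-0.0, -0.0, 0.002], [-0.001, -0.001, 0.003], [-0.001, -0.001, 0.003], [-0.001, -0.001, 0.003], [-0.001, -0.001, 0.003], [-0.001, -0.001, 0.003]]
```

>>> move_arm:
  fingers: [8, 8, 8, 8, 8, 8, 8]
  travel:
    - [-2, 0, 20]
    - [-4, 0, 40]
    - [-4, -1, 54]
    - [-4, -1, 69]
    - [-4, -2, 83]
    - [-4, -2, 97]
    - [-4, -2, 97]
  dr:
    - [0, 0, 0.002]
    - [-0.001, -0.001, 0.003]
    - [-0.001, -0.001, 0.003]
    - [-0.001, -0.001, 0.003]
    - [-0.001, -0.001, 0.003]
    - [-0.001, -0.001, 0.003]
    - [-0.001, -0.001, 0.003]

```text
clock: 18.25
position: [370.9, 99.9, 237.1]
ee_rot: [0.999, -0.03, -0.001, 0.016]
contact_force: [0.8, 1.4, -1.5]
gripper_width: 15.5
grasp_force: 60.2
```

```bash
python3 - <<'E'
from h import *
im=snap('wrist','w16');sync()
# wooden roof extent and pan edges
hsv=cv2.cvtColor(im,cv2.COLOR_RGB2HSV)
wood=((hsv[...,0]>10)&(hsv[...,0]<25)&(hsv[...,1]>80)&(hsv[...,2]>130))
for r in range(0,130,15):
    x=np.nonzero(wood[r,120:520])[0]
    if len(x): print(r,x.min()+120,x.max()+120,len(x))
g=cv2.cvtColor(im,cv2.COLOR_RGB2GRAY).astype(int)
for r in(140,180,220,250): 
    d=np.abs(cv2.GaussianBlur(im[r:r+1].astype('f4'),(5,1),0)[0,4:]-cv2.GaussianBlur(im[r:r+1].astype('f4'),(5,1),0)[0,:-4]).sum(1)
    print('edges',r,[int(c)+2 for c in range(180,450) if d[c]>60 and d[c]==d[max(0,c-5):c+6].max()])
E
```

```text
t 18.3 tcp [370.9  99.8 237.7] ypr [-0.06   0.001 -0.031] F [ 0.   0.2 -0.9] lip [454.6  87.5   1.8] w 15.1 60.2
0 174 464 291
15 184 460 262
30 179 456 39
45 173 461 50
60 168 466 56
75 181 469 43
90 206 207 2
edges 140 [230, 241, 376, 400]
edges 180 [230, 243, 352, 390, 401, 415]
edges 220 [232, 245, 353, 389, 398]
edges 250 [233, 242, 295, 341, 350, 396]
```

>>> move_arm:
  fingers: [8, 8, 8, 8, 8, 8, 8, 8]
  travel:
    - [0, 2, 1]
    - [10, 2, 1]
    - [20, 2, 1]
    - [30, 2, 1]
    - [40, 2, 1]
    - [50, 2, 1]
    - [60, 2, 1]
    - [60, 2, 1]
  dr:
    - [0, 0, 0]
    - [0, 0, 0]
    - [0, 0, 0]
    - [0, 0, 0]
    - [0, 0, 0]
    - [0, 0, 0]
    - [0, 0, 0]
    - [0, 0, 0]

```text
clock: 19.1
position: [431.3, 93.3, 236.8]
ee_rot: [0.999, -0.031, -0.001, 0.015]
contact_force: [-0.0, 0.1, -0.5]
gripper_width: 15.2
grasp_force: 60.2
```

```bash
python3 - <<'E'
from h import *
sync()
plan2(8,[(0,1,3)])
E
```

```text
t 19.1 tcp [431.3  93.3 236.8] ypr [-0.063  0.    -0.03 ] F [-0.   0.1 -0.5] lip [515.4  80.9   1. ] w 15.2 60.2
fingers [8, 8, 8]
travel [[9, -1, 0], [18, -2, 1], [27, -3, 1]]
dr [[-0.0, 0.0, -0.001], [-0.0, 0.0, -0.002], [-0.0, 0.0, -0.004]]
```

>>> move_arm:
  fingers: [8, 8, 8, 8, 8, 8]
  travel:
    - [8, 0, 0]
    - [16, 0, 0]
    - [23, 0, 0]
    - [26, 0, 0]
    - [27, 0, 1]
    - [27, 0, 1]
  dr:
    - [0, 0, 0]
    - [0, 0, 0]
    - [0, 0, 0]
    - [0, 0, 0]
    - [0, 0, 0]
    - [0, 0, 0]

```text
clock: 19.7
position: [457.0, 91.5, 236.1]
ee_rot: [0.999, -0.031, -0.001, 0.015]
contact_force: [0.6, -0.6, 1.5]
gripper_width: 15.0
grasp_force: 60.7
```

```bash
python3 - <<'E'
from h import *
sync()
E
```

```text
t 19.7 tcp [457.   91.5 236.1] ypr [-0.062  0.    -0.03 ] F [ 0.6 -0.6  1.5] lip [5.411e+02 7.920e+01 3.000e-01] w 15.0 60.7
```

>>> move_arm:
  fingers: [8, 8, 8, 20, 35, 50, 60, 60]
  travel:
    - [1, 0, 0]
    - [2, 0, 0]
    - [2, 0, 0]
    - [2, 0, 0]
    - [2, 0, 0]
    - [2, 0, 0]
    - [2, 0, 0]
    - [2, 0, 0]
  dr:
    - [0, 0, 0]
    - [0, 0, 0]
    - [0, 0, 0]
    - [0, 0, 0]
    - [0, 0, 0]
    - [0, 0, 0]
    - [0, 0, 0]
    - [0, 0, 0]

```text
clock: 20.5
position: [458.8, 91.3, 235.6]
ee_rot: [0.999, -0.031, -0.001, 0.015]
contact_force: [-0.2, -0.9, 1.3]
gripper_width: 60.0
grasp_force: 0.0
```

>>> move_arm:
  fingers: [60, 60, 60, 60, 60, 60]
  travel:
    - [0, 0, -15]
    - [0, 0, -35]
    - [0, 0, -70]
    - [0, 0, -110]
    - [0, 0, -150]
    - [0, 0, -150]
  dr:
    - [0, 0, 0]
    - [0, 0, 0]
    - [0, 0, 0]
    - [0, 0, 0]
    - [0, 0, 0]
    - [0, 0, 0]

```text
clock: 21.1
position: [460.5, 96.4, 391.5]
ee_rot: [0.999, -0.03, 0.005, 0.012]
contact_force: [1.3, 0.7, -0.5]
gripper_width: 60.1
grasp_force: 0.0
```

```bash
python3 - <<'E'
from h import *
sync()
im=snap('top','t17');old=cv2.imread('pics/top0.png')[:,:,::-1]
for a in(old,im):
    g=cv2.cvtColor(np.ascontiguousarray(a),cv2.COLOR_RGB2GRAY)[270:325,345:375]; ys,xs=np.nonzero(g<45); print('handle dark',len(xs),xs.mean()+345,ys.mean()+270,xs.min()+345,xs.max()+345,ys.min()+270,ys.max()+270)
print(np.abs(im.astype(int)-old)[250:310,325:395].mean())
hsv=cv2.cvtColor(im,cv2.COLOR_RGB2HSV);mk=(hsv[...,0]>3)&(hsv[...,0]<20)&(hsv[...,1]>120);print('bowl',mk[265:335,150:222].sum())
E
```

```text
t 21.1 tcp [460.5  96.4 391.5] ypr [-0.061 -0.01  -0.025] F [ 1.3  0.7 -0.5] lip [547.1  85.4 156.6] w 60.1 0.0
handle dark 127 358.6377952755906 300.99212598425197 357 362 283 317<stdin>:5: RuntimeWarning: Mean of empty slice.
  ret = ret.dtype.type(ret / rcount)
Traceback (most recent call last):
ValueError: zero-size array to reduction operation minimum which has no identity
```

>>> move_arm:
  fingers: [60, 60, 60, 60, 60, 60, 60, 60, 60, 60]
  travel:
    - [0, -30, 0]
    - [0, -70, 0]
    - [-20, -110, 0]
    - [-40, -150, 0]
    - [-60, -190, 0]
    - [-80, -230, 0]
    - [-100, -270, 0]
    - [-120, -310, 0]
    - [-140, -350, 0]
    - [-140, -350, 0]
  dr:
    - [0, 0, 0]
    - [0, 0, 0]
    - [0, 0, 0]
    - [0, 0, 0]
    - [0, 0, 0]
    - [0, 0, 0]
    - [0, 0, 0]
    - [0, 0, 0]
    - [0, 0, 0]
    - [0, 0, 0]

```text
clock: 22.15
position: [339.2, 457.5, 372.7]
ee_rot: [0.999, -0.029, -0.002, 0.016]
contact_force: [-0.3, -0.8, -0.6]
gripper_width: 60.3
grasp_force: 0.0
```

```bash
python3 - <<'E'
from h import *
sync()
im=snap('top','t18');old=cv2.imread('pics/top0.png')[:,:,::-1]
for a in(old,im):
    g=cv2.cvtColor(np.ascontiguousarray(a),cv2.COLOR_RGB2GRAY)[270:325,345:375]; ys,xs=np.nonzero(g<45); print('handle dark',len(xs), (xs.mean()+345,ys.mean()+270,xs.min()+345,xs.max()+345,ys.min()+270,ys.max()+270) if len(xs) else '')
print(np.abs(im.astype(int)-old)[250:310,325:395].mean(), np.abs(im.astype(int)-old)[280:310,400:440].mean())
hsv=cv2.cvtColor(im,cv2.COLOR_RGB2HSV);mk=(hsv[...,0]>3)&(hsv[...,0]<20)&(hsv[...,1]>120);print('bowl',mk[265:335,150:222].sum())
E
```

```text
t 22.15 tcp [339.2 457.5 372.7] ypr [-0.057  0.002 -0.032] F [-0.3 -0.8 -0.6] lip [422.8 445.1 136.8] w 60.3 0.0
handle dark 127 (np.float64(358.6377952755906), np.float64(300.99212598425197), np.int64(357), np.int64(362), np.int64(283), np.int64(317))
handle dark 122 (np.float64(359.9918032786885), np.float64(301.0655737704918), np.int64(358), np.int64(363), np.int64(283), np.int64(317))
4.022222222222222 1.198888888888889
bowl 699
```

```bash
python3 -c "
from bench import arm
print(arm.job_done())"
```

```text
the job is handed in; nothing more can be done
None
```

I handed the job in at about 22 s: all four walnuts are in the bowl and the scoop is back in its case, its handle within about 3 mm sideways of where it started, but the hand-in returned no verdict. On the first try at the bin, the back of the scoop pressed on the case roof, with about 48 N at the wrist (limit 120 N), before I backed off.

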